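Fit a drilling template onto two dowel pins found by feel

TASK

Pick up the drilling template by its handle and fit it on the fixture so that both dowel pins go through its two holes together and it lies flat and fully home on the pin bar, then let go. The pin bar was left clamped somewhere along its slot, so feel for the pins with a light touch: never press, jam or drop the template on the fixture with more than about 30 N. Leave the connecting rod and the ball bearing where they lie.

Things in the scene. Friction and masses are not known exactly. Their poses are not given: they have to be found in the camera images.
- template_handle (a point): Centre of the template's handle: a dark steel bar 16 mm wide (x), 50 mm long (y), its top 42 mm and its open underside 24 mm over the plate's underside, on two feet. Grip it across its width. The point is over the middle of the plate, 33 mm above its underside.
- template: Loose drilling template: light-grey aluminium plate 60 mm (x) by 170 mm (y) by 8 mm, lying flat, 0.26 to 0.44 kg; origin at the centre of its underside, z up. Two through holes of 14 mm diameter at x = 0, y = -35 and +35 mm. Small drill bushes are only detail. Either way round (a half turn) fits.
- fixture: Fixed dark steel base 80 mm (x) by 250 mm (y) by 20 mm high, with a slot along its y; origin at the centre of its underside on the bench, z up. A bright steel pin bar is clamped in the slot and does not move when touched. When home, the template is parallel to the slot and its handle centre is 67 mm above the bench.
- fixture_seat (a point): Point above the base's centre at the height of the pin bar's top, the seat (34 mm). The seat is 40 mm (x) by 110 mm (y). Two upright 12 mm dowel pins, 70 mm apart along y, rise 20 mm over it, 0.8 mm chamfer at the tips. The middle between the pins is at x = 0 but lies anywhere from 6 to 38 mm to the +y side of this point; it is not measured. Axes as the base's.
- con_rod: Bystander: grey connecting rod, 82 x 172 x 20 mm, lying on the bench beyond the work; origin at the centre of its underside. Leave it alone.
- bearing: Bystander: ball bearing, a ring 62 mm across and 16 mm high, lying flat at the right of the bench; origin at the centre of its underside. Leave it alone.

How it is judged:
By the outcome, as a careful person would: the job done as asked, in the order asked, and still so for the second after the job is handed in, with the robot touching nothing.
It also fails if it takes over 72 s, if anything falls off the work surface, if the arm or the gripper's body presses on something with over 40 N, if the wrist force passes 120 N, or if a joint passes its speed limit or range.

ROBOT

A 7-joint arm with a two-finger parallel gripper is mounted at the origin on a cart in front of the work surface, level with it; the furniture and walls round the work are solid. World frame = base frame: x ahead of the robot, y to its left, z up, the work surface at z = 0. Lengths are in m, angles in rad, forces in N, time in s.
With the tool pointing down it reaches from about 0.4 to 0.9 m from the base axis. Payload 5.6 kg.
Tool frame: the origin (TCP) lies midway between the tips of the shut fingers; the grasp point (between the pads) lies 19 mm behind it; z points along the fingers, y is the direction in which the jaws open and shut (so a half turn about z gives the same grasp; the last joint's range is limited). The gripper opens to 92 mm and grips with 3 to 60 N. Pads are 20 mm wide; open, the fingers measure 128 mm over their backs; the gripper's body (75 mm by 189 mm) begins 69 mm behind the grasp point.
Start: joints at [1.299, 0.468, -0.012, 1.603, 0.006, 1.071, -0.056], TCP at [0.147, -0.633, 0.215] pointing down, gripper open.
Joint ranges: [-2.53, 2.53], [-0.31, 2.02], [-1.57, 1.55], [0.28, 2.44], [-1.29, 4.43], [0.15, 1.84], [-2.92, 2.92]. Speed limits (rad/s): [2.57, 2.57, 3.14, 3.14, 3.14, 3.14, 3.14].

INTERFACE

Orientations are given as a unit quaternion [w, x, y, z].
In Python, from bench import * gives the robot as it stands.
- The arm moves only by the tool carry_out, never from a script. Its argument "commands" is a list of rows, each an object with "hand": the opening, from 0 (shut) to 1 (fully open); "offset": the shift along the tool's x, y, z in cm, a list of three; "turn": the turn about the tool's z in degrees. In form: [{"hand": hand, "offset": [x, y, z], "turn": turn}, ...]. A call has 1 to 12 rows; each row is the pose to reach, as a shift and turn from the pose commanded when the call began, along the tool's axes at that moment; what a row does not reach only later rows make up. A row lasts 1/12 s, in which the tool goes at most 41.7 mm and 7.16 degrees, less where a joint would pass 70% of its speed; a pose out of reach is approached as far as the arm can. A call with a gripper value outside its range is refused whole. The fingers move at their own pace and stop on an object; the grip force is fixed at half the most. Time passes only in rows, so rows that repeat a pose let the fingers close. It gives the time, the measured TCP pose, the force and the opening at its end, in the units of the state.
- state(): the state, without advancing time (a new reading comes with each control period).
- snapshot(name): name is "scene" or "side" or "wrist"; returns a dict with "frame" (420x560x3 uint8, red, green, blue), "depth" (420x560 float32, m along the optical axis (not along the pixel's ray), 0 where there is no reading), "fx", "fy", "cx", "cy" (pixels), "D" ([k1, k2, p1, p2, k3] as OpenCV has them; the pictures are not rectified), "cam_to_world" (4x4, takes a point from camera to world coordinates). Camera axes: x right, y up, looking along -z (the intrinsics and any distortion apply to the point x, -y, -z); pixel columns grow to the right and rows downward; lengths in m; the calibration is good to about 2 mm. A picture is of the moment at which its call begins.
- close_job(): hands the job in, once; it reports no verdict.
Trained networks look in a picture, given as the dict that the camera call returned (one of the last four; its "shot" number tells which), for a name from the list of things; names that differ only in an ending like _2 or _b are one class to them, and where a whole thing is asked for, a point or a joint stands for the part that bears it (a point fixed in the world has none). Each returns a list of dicts, best first, with "p" (0 to 1); they miss things now and then, are a little off and sometimes report something else, mostly with a low value. They report only what shows in the picture. A call takes as long as a camera call.
- boxes_of(picture, query): "at" ([row, column] in pixels, amid what is visible of it).
- tip_of(picture, query): "at" ([row, column] in pixels: a listed point, or the origin of a listed thing).
The state is a dict: "clock": time; "joint_positions": joint angles; "joint_velocities": joint speeds; "joint_efforts": joint torques, N m; "tool_pos": TCP position; "tool_rot": TCP orientation; "force": force on the tool from outside, world axes, zero at the start; "ft_torque": the same for the moment, N m; "width": finger opening in m.
Only numpy, scipy, OpenCV 4.12 (cv2) and the standard library are available. Lean on these libraries where they do the work, as an engineer would, in place of code of your own. Each camera call takes 0.05 s, during which the arm holds its last target.

## Working session

There is one attempt and no reset: what is moved stays moved. The work goes in short steps, Python scripts to look and compute and a tool call to move; the robot and the scene stay as the last step left them, time stands still between calls to the robot, and variables do not carry over. Pictures are saved under pics/ and viewed, and the job is handed in when it is done.

Besides the shell and the picture viewer there is one more tool, called after "Emit:" in YAML: its name, and indented under it one key for each argument. carry_out: Moves the arm, as the interface text tells. Its arguments: {"type":"object","properties":{"commands":{"type":"array"}},"required":["commands"]}

```bash
ls; mkdir -p pics
cat > h.py <<'E'
from bench import *
import numpy as np, cv2
def save(p,name):
    cv2.imwrite('pics/'+name+'.png',cv2.cvtColor(p['frame'],cv2.COLOR_RGB2BGR))
def ray(p,r,c):
    K=np.array([[p['fx'],0,p['cx']],[0,p['fy'],p['cy']],[0,0,1.]])
    u=cv2.undistortPoints(np.array([[[float(c),float(r)]]]),K,np.array(p['D'],float))[0,0]
    T=np.array(p['cam_to_world']); d=T[:3,:3]@np.array([u[0],-u[1],-1.]); return T[:3,3],d
def atz(p,r,c,z):
    o,d=ray(p,r,c); return o+d*(z-o[2])/d[2]
def cloud(p):
    K=np.array([[p['fx'],0,p['cx']],[0,p['fy'],p['cy']],[0,0,1.]])
    D=p['depth'];h,w=D.shape
    cc,rr=np.meshgrid(np.arange(w),np.arange(h))
    u=cv2.undistortPoints(np.stack([cc,rr],-1).reshape(-1,1,2).astype(float),K,np.array(p['D'],float)).reshape(h,w,2)
    P=np.stack([u[...,0]*D,-u[...,1]*D,-D],-1)
    T=np.array(p['cam_to_world']); W=P@T[:3,:3].T+T[:3,3]; W[D==0]=np.nan; return W
E
python3 - <<'E'
from h import *
print(state())
for n in ['scene','side','wrist']:
    p=snapshot(n); save(p,n+'0'); W=cloud(p); np.save(n+'0.npy',W)
    print(n,np.array(p['cam_to_world']).round(3).tolist())
    if n!='x':
        for q in ['template_handle','template','fixture','fixture_seat','con_rod','bearing']:
            for d in tip_of(p,q)[:2]:
                r,c=d['at']; 
                print(q,round(d['p'],2),np.round(d['at'],1),W[int(r),int(c)].round(3))
E
```

```text
pics
{'clock': 0.0, 'joint_positions': array([ 1.29899234,  0.46836452, -0.0115653 ,  1.60359091,  0.00602102,
        1.07137398, -0.05629711]), 'joint_velocities': array([-0.00038234, -0.00127018, -0.00102888,  0.00040413, -0.00024181,
       -0.00079228, -0.00010403]), 'joint_efforts': array([-3.52744291e-04, -5.20566094e+01, -1.24696569e-02, -2.43747944e+01,
       -5.65528439e-02,  1.72497262e-02,  1.48353097e-04]), 'tool_pos': array([ 0.14720585, -0.63253908,  0.21366208]), 'tool_rot': array([-8.33719760e-04,  9.93467697e-01,  1.14110513e-01, -1.74062591e-04]), 'force': array([-0.19620343, -0.46827063,  0.67244854]), 'ft_torque': array([-0.0553778 ,  0.05218958,  0.02178947]), 'width': 0.09226876293095863}
scene [[-0.811, 0.434, -0.392, 0.185], [-0.585, -0.61, 0.534, 0.374], [-0.007, 0.663, 0.749, 0.695], [0.0, 0.0, 0.0, 1.0]]
template_handle 0.95 [312.6 221.1] [0.469 0.176 0.043]
template 0.72 [324.1 225.1] [0.462 0.179 0.007]
fixture 0.67 [212.7 319.5] [ 0.456 -0.137  0.034]
fixture_seat 0.69 [202.3 318. ] [ 0.474 -0.161  0.034]
con_rod 0.81 [247.  205.3] [0.61  0.073 0.015]
bearing 0.68 [155.6 342.4] [ 0.52  -0.355  0.016]
side [[-0.794, 0.327, -0.512, 0.05], [-0.607, -0.429, 0.668, 0.58], [-0.001, 0.842, 0.54, 0.58], [0.0, 0.0, 0.0, 1.0]]
template_handle 0.6 [290.  234.5] [0.465 0.177 0.043]
template_handle 0.25 [225.2 327.5] [ 0.447 -0.116  0.035]
template 0.82 [306.3 235.7] [0.461 0.181 0.008]
fixture 0.97 [223.9 327.6] [ 0.452 -0.124  0.034]
fixture_seat 0.94 [212.  329.9] [ 0.471 -0.163  0.037]
con_rod 0.82 [243.7 218. ] [0.617 0.067 0.016]
bearing 0.51 [184.5 348.7] [ 0.524 -0.35   0.014]
wrist [[0.227, 0.935, 0.272, 0.224], [-0.974, 0.218, 0.063, -0.616], [-0.0, -0.279, 0.96, 0.384], [0.0, 0.0, 0.0, 1.0]]
```

View pics/scene0.png

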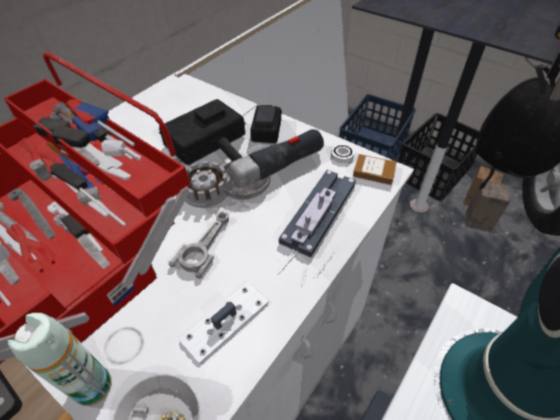

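View pics/side0.png

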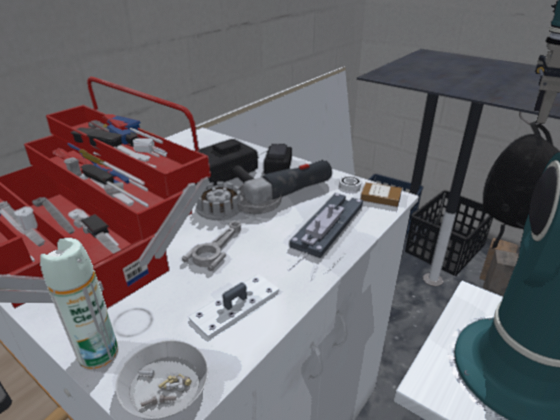

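View pics/wrist0.png

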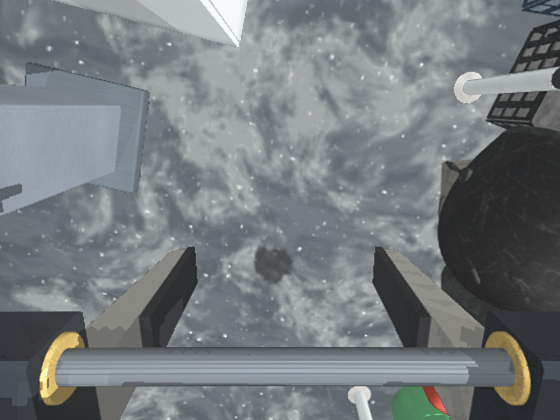

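The scene view shows the template near (315,222), its handle dark. The fixture is near (212,318) with the bright bar in its slot. The con rod is near (250,200) and the bearing near (152,343). Next I fit the poses from depth.

```bash
cat > fit.py <<'E'
from h import *
def rect(pts):
    r=cv2.minAreaRect((pts*1000).astype(np.float32)); return r
def an(W,tag):
    def sel(x0,x1,y0,y1,z0,z1):
        m=np.isfinite(W[...,0])&(W[...,0]>x0)&(W[...,0]<x1)&(W[...,1]>y0)&(W[...,1]<y1)&(W[...,2]>z0)&(W[...,2]<z1)
        return W[m]
    print(tag)
    for nm,b in [('tmpl plate',(.36,.56,.05,.29,.005,.011)),('handle',(.4,.54,.1,.25,.038,.048)),
                 ('fix base',(.36,.58,-.32,0.02,.016,.024)),('bar',(.36,.58,-.32,0.02,.030,.037)),('pins',(.36,.58,-.32,0.02,.042,.06)),('tips',(.36,.58,-.32,0.02,.051,.06))]:
        P=sel(*b)
        if len(P)<3: print(nm,len(P)); continue
        r=rect(P[:,:2]); print(nm,len(P),np.round(r[0],1),np.round(r[1],1),round(r[2],1),'z',P[:,2].mean().round(4))
        if nm in('pins','tips'):
            k,l,c=cv2.kmeans(P[:,:2].astype(np.float32),2,None,(3,50,1e-5),5,cv2.KMEANS_PP_CENTERS); print(c)
if __name__=='__main__':
    for n in ['scene0','side0']: 
        an(np.load(n+'.npy'),n)
        im=cv2.imread('pics/%s.png'%n); 
    a=cv2.imread('pics/scene0.png'); cv2.imwrite('pics/z1.png',cv2.resize(a[160:260,260:370],None,fx=5,fy=5,interpolation=cv2.INTER_CUBIC))
E
python3 fit.py
```

```text
scene0
tmpl plate 2187 [440.3 175.8] [171.9 119.6] 80.8 z 0.0084
handle 223 [468.1 172.5] [49.7 15.9] 82.0 z 0.0418
fix base 1767 [ 470.3 -176.5] [ 83.6 281.8] 5.7 z 0.0199
bar 641 [ 493.4 -197.7] [ 67.7 288.8] 23.7 z 0.0337
pins 80 [ 506.6 -212.2] [ 36.3 257. ] 27.4 z 0.0501
[[ 0.464584   -0.12968992]
 [ 0.5780519  -0.31731018]]
tips 43 [ 505.2 -212.6] [ 34.9 256.9] 26.4 z 0.0535
[[ 0.47435853 -0.17413358]
 [ 0.46149883 -0.09826668]]
side0
tmpl plate 1745 [468.1 173.5] [171.2  63. ] 81.5 z 0.0082
handle 167 [468.6 174.4] [50.  16.2] 80.0 z 0.0416
fix base 1229 [ 471.3 -175.6] [ 96.8 286.6] 2.5 z 0.0206
bar 462 [ 494.  -195.6] [ 66.4 286.6] 22.1 z 0.0342
pins 69 [ 507.4 -211.4] [ 33.7 257.4] 26.9 z 0.05
[[ 0.48001623 -0.17777647]
 [ 0.46199608 -0.09523349]]
tips 33 [ 467.1 -131.2] [10.3 80.9] 6.4 z 0.0541
[[ 0.47160366 -0.16595799]
 [ 0.46266842 -0.0960699 ]]
```

View pics/z1.png

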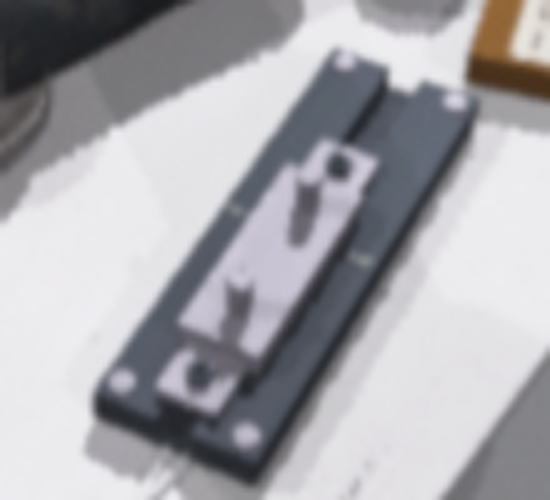

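```bash
cat >> h.py <<'E'
from scipy.spatial.transform import Rotation as R
def goto(x,y,z,yaw_y=None):
    s=state(); w,a,b,c=s['tool_rot']; M=R.from_quat([a,b,c,w]).as_matrix()
    off=M.T@(np.array([x,y,z])-s['tool_pos'])*100
    cur=np.degrees(np.arctan2(M[1,1],M[0,1])); t=None
    if yaw_y is not None: t=-((yaw_y-cur+180)%360-180)
    print('t',round(s['clock'],2),'pos',s['tool_pos'].round(4),'offset cm',off.round(2),'yaw',cur.round(2),'turn',t, 'tilt',M[2].round(4),'F',s['force'].round(1))
E
python3 - <<'E'
from h import *
from fit import an
for n in ['scene0','side0']:
    W=np.load(n+'.npy'); m=(W[...,1]<-.31+0)|(W[...,0]>.53)&(W[...,1]<-.2); W[m]=np.nan
    an(W,n)
goto(.467,-.14,.24,-8.5+0)
E
```

```text
scene0
tmpl plate 2187 [440.3 175.8] [171.9 119.6] 80.8 z 0.0084
handle 223 [468.1 172.5] [49.7 15.9] 82.0 z 0.0418
fix base 1743 [ 469.2 -161.7] [ 81.  251.6] 6.5 z 0.0199
bar 635 [ 465.6 -132. ] [ 40.7 151.9] 6.5 z 0.0337
pins 74 [ 465.3 -133. ] [10.8 82.7] 6.7 z 0.0505
[[ 0.468891   -0.16616274]
 [ 0.46071875 -0.09695783]]
tips 42 [ 465.3 -133. ] [10.8 82.7] 6.7 z 0.0536
[[ 0.46149883 -0.09826668]
 [ 0.46917233 -0.16684479]]
side0
tmpl plate 1745 [468.1 173.5] [171.2  63. ] 81.5 z 0.0082
handle 167 [468.6 174.4] [50.  16.2] 80.0 z 0.0416
fix base 1197 [ 470.7 -160.4] [ 82.  253.4] 6.7 z 0.0206
bar 460 [ 467.7 -131.4] [ 41.5 153.2] 7.2 z 0.0342
pins 66 [ 466.  -131.1] [11.4 81.5] 7.4 z 0.0503
[[ 0.46199608 -0.09523349]
 [ 0.4707749  -0.16479275]]
tips 33 [ 467.1 -131.2] [10.3 80.9] 6.4 z 0.0541
[[ 0.47160366 -0.16595799]
 [ 0.46266842 -0.0960699 ]]
t 1.05 pos [ 0.1474 -0.6331  0.2146] offset cm [ 42.31 -40.78  -2.54] yaw -76.9 turn -68.39576635833686 tilt [-0. -0. -1.] F [ 0.4 -0.7 -0.1]
```

Emit:
carry_out:
  commands:
    - {"hand": 1,"offset": [3,-2.9,-0.4],"turn": -5.7}
    - {"hand": 1,"offset": [6,-5.8,-0.8],"turn": -11.4}
    - {"hand": 1,"offset": [8.9,-8.6,-1.2],"turn": -17}
    - {"hand": 1,"offset": [11.8,-11.3,-1.5],"turn": -22.5}
    - {"hand": 1,"offset": [14.7,-14.1,-1.8],"turn": -28}
    - {"hand": 1,"offset": [17.6,-16.9,-2.1],"turn": -33.5}
    - {"hand": 1,"offset": [20.5,-19.7,-2.4],"turn": -39}
    - {"hand": 1,"offset": [23.4,-22.5,-2.5],"turn": -44.5}
    - {"hand": 1,"offset": [26.3,-25.3,-2.5],"turn": -50}
    - {"hand": 1,"offset": [29.2,-28.1,-2.5],"turn": -55.5}
    - {"hand": 1,"offset": [32.1,-30.9,-2.5],"turn": -61}
    - {"hand": 1,"offset": [35,-33.7,-2.5],"turn": -66}

```text
clock: 2.05
tool_pos: [0.4126, -0.2238, 0.24]
tool_rot: [0.001, 0.77, 0.638, -0.0]
force: [0.4, 0.7, -0.8]
width: 0.0915
```

Run:
```python
from h import *
goto(.466,-.15,.24,-8.5+0)
print(state()['joint_positions'])
```

```text
t 2.05 pos [ 0.4126 -0.2238  0.24  ] offset cm [ 8.24  3.89 -0.  ] yaw -10.64 turn -2.1431972350178796 tilt [-8.e-04  9.e-04 -1.e+00] F [ 0.4  0.7 -0.8]
[ 0.85417688  0.16882771 -0.47128061  1.97691544  0.09069091  1.01480019
  0.155022  ]
```

Emit:
carry_out:
  commands:
    - {"hand": 1,"offset": [3,1.4,0],"turn": -1}
    - {"hand": 1,"offset": [6,2.8,0],"turn": -2}
    - {"hand": 1,"offset": [8.2,3.9,0],"turn": -2.1}
    - {"hand": 1,"offset": [8.2,3.9,0],"turn": -2.1}
    - {"hand": 1,"offset": [8.2,3.9,0],"turn": -2.1}

```text
clock: 2.47
tool_pos: [0.4661, -0.1513, 0.2396]
tool_rot: [-0.0, 0.758, 0.652, 0.0]
force: [-0.4, -0.5, -0.3]
width: 0.0923
```

Run:
```python
from h import *
from fit import an
p=snapshot('wrist'); save(p,'wrist1'); W=cloud(p); np.save('wrist1.npy',W); an(W,'w')
goto(.4683,.1735,.15,-8.5+0)
```

```text
w
tmpl plate 0
handle 0
fix base 9753 [ 473.2 -177.2] [ 84.1 282.4] 5.7 z 0.0193
bar 3768 [ 468.2 -133.1] [ 40.1 153.5] 6.7 z 0.0331
pins 245 [ 468.5 -133.9] [11.3 81.1] 6.8 z 0.0523
[[ 0.47261575 -0.16765288]
 [ 0.4644513  -0.09900504]]
tips 218 [ 468.4 -133.9] [11.  81.1] 6.8 z 0.053
[[ 0.46430844 -0.09920781]
 [ 0.47252893 -0.16838865]]
t 2.52 pos [ 0.4654 -0.1527  0.2395] offset cm [32.28 -4.68  8.93] yaw -8.77 turn -0.2716312009177386 tilt [-5.e-04 -4.e-04 -1.e+00] F [ 0.  -0.5 -0.5]
```

View pics/wrist1.png

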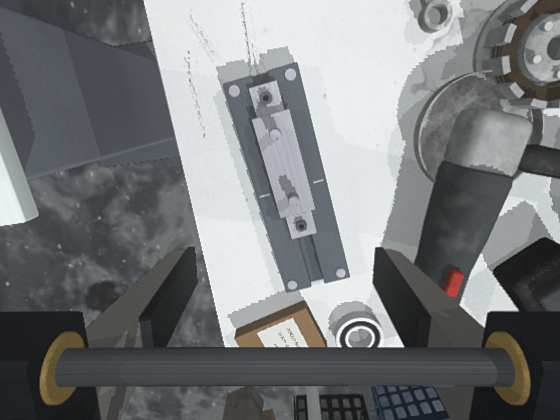

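The wrist view shows the fixture with the pin tips near (134,276) and (198,293), and the bearing near (333,358). I'll look at the template from the same relative pose so that any bias in the wrist calibration cancels.

Emit:
carry_out:
  commands:
    - {"hand": 1,"offset": [3.9,-0.6,0],"turn": 0}
    - {"hand": 1,"offset": [7.8,-1.2,0],"turn": 0}
    - {"hand": 1,"offset": [11.7,-1.8,0],"turn": 0}
    - {"hand": 1,"offset": [15.6,-2.4,0],"turn": 0}
    - {"hand": 1,"offset": [19.5,-3,0],"turn": 0}
    - {"hand": 1,"offset": [23.4,-3.6,0],"turn": 0}
    - {"hand": 1,"offset": [27.3,-4.2,0],"turn": 0}
    - {"hand": 1,"offset": [30.5,-4.6,0],"turn": 0}
    - {"hand": 1,"offset": [30.5,-4.6,0],"turn": 0}
    - {"hand": 1,"offset": [30.5,-4.6,0],"turn": 0}
    - {"hand": 1,"offset": [30.5,-4.6,0],"turn": 0}

```text
clock: 3.43
tool_pos: [0.4671, 0.1539, 0.2392]
tool_rot: [0.0, 0.76, 0.65, -0.001]
force: [0.7, -0.4, -0.8]
width: 0.0919
```

Run:
```python
from h import *
from fit import an
p=snapshot('wrist'); save(p,'wrist2'); W=cloud(p); np.save('wrist2.npy',W); an(W,'w')
goto(.4683,.1735,.15,-8.5+0)
```

```text
w
tmpl plate 7136 [469.9 172.4] [170.8  60.1] 81.1 z 0.0074
handle 669 [470.1 172.7] [49.1 15.7] 80.7 z 0.0407
fix base 1921 [ 466.3 -115.5] [ 79.8 158.3] 6.6 z 0.0191
bar 1032 [ 469.2 -141.5] [40.2 64.8] 6.1 z 0.0329
pins 51 [464.1 -98.8] [ 9. 11.] 83.7 z 0.0529
[[ 0.46139812 -0.0981826 ]
 [ 0.466801   -0.098988  ]]
tips 50 [464.1 -98.8] [ 9. 11.] 83.7 z 0.0529
[[ 0.466801   -0.098988  ]
 [ 0.46150082 -0.09821537]]
t 3.48 pos [0.4671 0.1536 0.2392] offset cm [ 2.   -0.2   8.92] yaw -9.01 turn -0.5055076714967583 tilt [-1.5e-03 -3.0e-04 -1.0e+00] F [-0.2 -0.8  0.3]
```

View pics/wrist2.png

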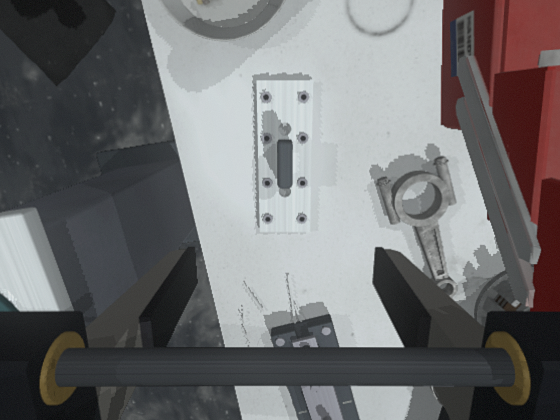

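The wrist view shows the template with its handle at about (163,286), aligned with the tool. Going down to grasp.

Run:
```python
from h import *
goto(.4687,.173,.015,-9.0)
```

```text
t 3.48 pos [0.4671 0.1536 0.2392] offset cm [ 1.98 -0.14 22.42] yaw -9.01 turn -0.0055076714967583484 tilt [-1.5e-03 -3.0e-04 -1.0e+00] F [-0.2 -0.8  0.3]
```

Emit:
carry_out:
  commands:
    - {"hand": 1,"offset": [2,-0.14,4],"turn": 0}
    - {"hand": 1,"offset": [2,-0.14,8],"turn": 0}
    - {"hand": 1,"offset": [2,-0.14,12],"turn": 0}
    - {"hand": 1,"offset": [2,-0.14,15.5],"turn": 0}
    - {"hand": 1,"offset": [2,-0.14,18.5],"turn": 0}
    - {"hand": 1,"offset": [2,-0.14,20.5],"turn": 0}
    - {"hand": 1,"offset": [2,-0.14,21.8],"turn": 0}
    - {"hand": 1,"offset": [2,-0.14,22.3],"turn": 0}
    - {"hand": 1,"offset": [2,-0.14,22.4],"turn": 0}
    - {"hand": 1,"offset": [2,-0.14,22.4],"turn": 0}

```text
clock: 4.32
tool_pos: [0.4694, 0.1757, 0.0163]
tool_rot: [0.0, 0.76, 0.65, 0.001]
force: [-0.1, 0.3, -0.5]
width: 0.0921
```

```bash
python3 - <<'E'
from h import *
goto(.4687,.173,.015,-9.0)
p=snapshot('side'); save(p,'side1')
E
python3 -c "
import cv2;a=cv2.imread('pics/side1.png');cv2.imwrite('pics/z2.png',cv2.resize(a[180:380,130:360],None,fx=3,fy=3))"
```

```text
t 4.32 pos [0.4694 0.1757 0.0163] offset cm [-0.28 -0.02  0.13] yaw -8.86 turn 0.14287185470459463 tilt [ 3.0e-04  1.3e-03 -1.0e+00] F [-0.1  0.3 -0.5]
```

View pics/z2.png

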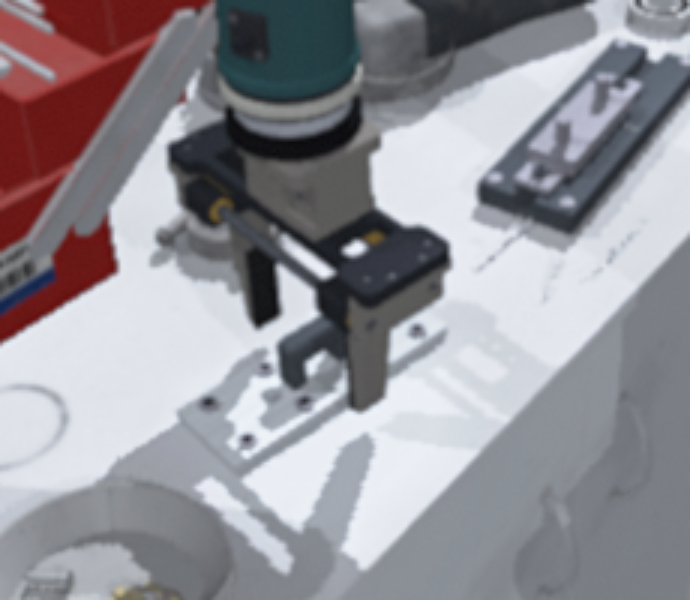

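The jaws straddle the handle (near (320,350) in the zoom). I'll correct by 2.8 mm along tool x and close.

Emit:
carry_out:
  commands:
    - {"hand": 1,"offset": [-0.25,0,0.1],"turn": 0}
    - {"hand": 1,"offset": [-0.25,0,0.1],"turn": 0}
    - {"hand": 0,"offset": [-0.25,0,0.1],"turn": 0}
    - {"hand": 0,"offset": [-0.25,0,0.1],"turn": 0}
    - {"hand": 0,"offset": [-0.25,0,0.1],"turn": 0}
    - {"hand": 0,"offset": [-0.25,0,0.1],"turn": 0}
    - {"hand": 0,"offset": [-0.25,0,0.1],"turn": 0}
    - {"hand": 0,"offset": [-0.25,0,0.1],"turn": 0}
    - {"hand": 0,"offset": [-0.25,0,0.1],"turn": 0}
    - {"hand": 0,"offset": [-0.25,0,0.1],"turn": 0}
    - {"hand": 0,"offset": [-0.25,0,0.1],"turn": 0}
    - {"hand": 0,"offset": [-0.25,0,0.1],"turn": 0}

```text
clock: 5.37
tool_pos: [0.4681, 0.1736, 0.0145]
tool_rot: [-0.0, 0.759, 0.651, -0.0]
force: [0.5, 0.2, -0.1]
width: 0.0273
```

Run:
```python
from h import *
goto(.4687,.173,.015,-9.0); print(state()['width'])
```

```text
t 5.37 pos [0.4681 0.1736 0.0145] offset cm [-0.05  0.07 -0.05] yaw -8.79 turn 0.2072755493364582 tilt [-1.e-04 -1.e-04 -1.e+00] F [ 0.5  0.2 -0.1]
0.027341518338098662
```

Still closing (27 mm).

Emit:
carry_out:
  commands:
    - {"hand": 0,"offset": [0,0,0],"turn": 0}
    - {"hand": 0,"offset": [0,0,0],"turn": 0}
    - {"hand": 0,"offset": [0,0,0],"turn": 0}
    - {"hand": 0,"offset": [0,0,0],"turn": 0}
    - {"hand": 0,"offset": [0,0,0],"turn": 0}
    - {"hand": 0,"offset": [0,0,0],"turn": 0}

```text
clock: 5.87
tool_pos: [0.4684, 0.1736, 0.0146]
tool_rot: [0.0, 0.759, 0.651, 0.0]
force: [1.0, -0.2, 0.2]
width: 0.016
```

Emit:
carry_out:
  commands:
    - {"hand": 0,"offset": [0,0,-0.5],"turn": 0}
    - {"hand": 0,"offset": [0,0,-1.5],"turn": 0}
    - {"hand": 0,"offset": [0,0,-3.5],"turn": 0}
    - {"hand": 0,"offset": [0,0,-6],"turn": 0}
    - {"hand": 0,"offset": [0,0,-8.5],"turn": 0}
    - {"hand": 0,"offset": [0,0,-10],"turn": 0}
    - {"hand": 0,"offset": [0,0,-10.5],"turn": 0}
    - {"hand": 0,"offset": [0,0,-10.5],"turn": 0}

```text
clock: 6.53
tool_pos: [0.4686, 0.1737, 0.1209]
tool_rot: [0.001, 0.759, 0.651, 0.001]
force: [0.5, 0.1, -3.6]
width: 0.0157
```

Run:
```python
from h import *
p=snapshot('wrist'); save(p,'wrist3'); W=cloud(p); np.save('wrist3.npy',W)
s=state();print(s['width'],s['force'],s['ft_torque'])
goto(.466,-.133,.12,6.7)
P=W[np.isfinite(W[...,0])]
h,e=np.histogram(P[:,2],bins=np.arange(.09,.18,.002)); print([(round(a,3),b) for a,b in zip(e,h) if b>30])
```

```text
0.0157060562191076 [-0.02282733  0.04742207 -3.64968397] [-0.04387229 -0.13237631  0.05196315]
t 6.58 pos [0.4679 0.1733 0.1197] offset cm [-3.029e+01  4.500e+00 -1.000e-02] yaw -8.81 turn -15.507746146414377 tilt [-4.e-04  4.e-04 -1.e+00] F [-0.   0.  -3.6]
[(np.float64(0.108), np.int64(31)), (np.float64(0.11), np.int64(189)), (np.float64(0.112), np.int64(13217)), (np.float64(0.114), np.int64(4393)), (np.float64(0.116), np.int64(901)), (np.float64(0.118), np.int64(54)), (np.float64(0.12), np.int64(84)), (np.float64(0.122), np.int64(88)), (np.float64(0.124), np.int64(111)), (np.float64(0.126), np.int64(108)), (np.float64(0.128), np.int64(147)), (np.float64(0.13), np.int64(90)), (np.float64(0.132), np.int64(92)), (np.float64(0.134), np.int64(139)), (np.float64(0.136), np.int64(141)), (np.float64(0.138), np.int64(142)), (np.float64(0.14), np.int64(169)), (np.float64(0.142), np.int64(237)), (np.float64(0.144), np.int64(667)), (np.float64(0.146), np.int64(2632)), (np.float64(0.148), np.int64(456)), (np.float64(0.15), np.int64(147)), (np.float64(0.152), np.int64(170)), (np.float64(0.154), np.int64(184)), (np.float64(0.156), np.int64(187)), (np.float64(0.158), np.int64(177)), (np.float64(0.16), np.int64(213)), (np.float64(0.162), np.int64(208)), (np.float64(0.164), np.int64(252)), (np.float64(0.166), np.int64(211)), (np.float64(0.168), np.int64(257)), (np.float64(0.17), np.int64(269)), (np.float64(0.172), np.int64(267)), (np.float64(0.174), np.int64(296)), (np.float64(0.176), np.int64(294))]
```

View pics/wrist3.png

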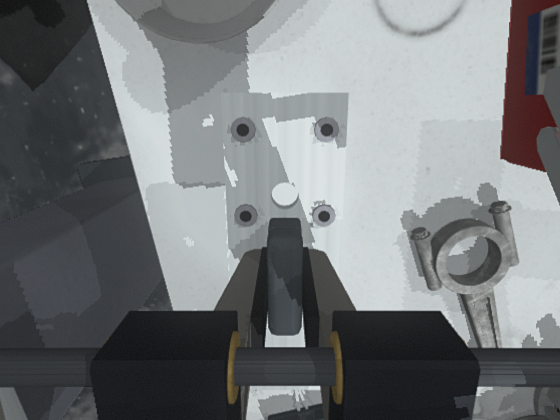

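The template is held level: the hole shows at (194,285) and the con rod at (255,468) is untouched. Carrying it over to the fixture.

Emit:
carry_out:
  commands:
    - {"hand": 0,"offset": [-1.5,0.2,0],"turn": -1}
    - {"hand": 0,"offset": [-4.5,0.7,0],"turn": -3}
    - {"hand": 0,"offset": [-8,1.2,0],"turn": -5}
    - {"hand": 0,"offset": [-11.5,1.7,0],"turn": -7}
    - {"hand": 0,"offset": [-15,2.3,0],"turn": -9}
    - {"hand": 0,"offset": [-18.5,2.8,0],"turn": -11}
    - {"hand": 0,"offset": [-22,3.3,0],"turn": -13}
    - {"hand": 0,"offset": [-25.5,3.8,0],"turn": -15}
    - {"hand": 0,"offset": [-28.5,4.3,0],"turn": -15.5}
    - {"hand": 0,"offset": [-30,4.5,0],"turn": -15.5}
    - {"hand": 0,"offset": [-30.3,4.55,0],"turn": -15.5}
    - {"hand": 0,"offset": [-30.3,4.55,0],"turn": -15.5}

```text
clock: 7.58
tool_pos: [0.4656, -0.1334, 0.1183]
tool_rot: [-0.001, 0.665, 0.746, -0.0]
force: [-0.1, 0.2, -3.0]
width: 0.0156
```

Run:
```python
from h import *
goto(.4666,-.1331,.078,6.7)
```

```text
t 7.58 pos [ 0.4656 -0.1334  0.1183] offset cm [0.02 0.11 4.03] yaw 6.56 turn -0.1400918047729931 tilt [ 0.0015 -0.0023 -1.    ] F [-0.1  0.2 -3. ]
```

Emit:
carry_out:
  commands:
    - {"hand": 0,"offset": [0,0.1,1],"turn": -0.2}
    - {"hand": 0,"offset": [0,0.1,2.5],"turn": -0.2}
    - {"hand": 0,"offset": [0,0.1,3.6],"turn": -0.2}
    - {"hand": 0,"offset": [0,0.1,4],"turn": -0.2}
    - {"hand": 0,"offset": [0,0.1,4],"turn": -0.2}
    - {"hand": 0,"offset": [0,0.1,4],"turn": -0.2}

```text
clock: 8.08
tool_pos: [0.4678, -0.1317, 0.0793]
tool_rot: [-0.0, 0.663, 0.749, 0.0]
force: [0.6, 0.8, -2.7]
width: 0.0161
```

Run:
```python
from h import *
for n in ['wrist','scene','side']:
    p=snapshot(n); save(p,n+'4'); np.save(n+'4.npy',cloud(p))
goto(.4666,-.1331,.074,6.7); goto(.4666,-.1331,.074,6.7)
a=cv2.imread('pics/wrist4.png'); b=cv2.resize(a[80:260,200:380],(540,540),interpolation=cv2.INTER_CUBIC)
cv2.imwrite('pics/z4.png',b)
c=cv2.imread('pics/scene4.png'); d=cv2.imread('pics/side4.png')
cv2.imwrite('pics/z5.png',np.hstack([cv2.resize(c[140:270,250:380],(400,400)),cv2.resize(d[150:280,260:390],(400,400))]))
```

```text
t 8.23 pos [ 0.4683 -0.1326  0.0801] offset cm [-0.03 -0.18  0.61] yaw 6.93 turn 0.22636247186434844 tilt [-5.e-04  1.e-03 -1.e+00] F [-0.2 -0.3 -3.2]
t 8.23 pos [ 0.4683 -0.1326  0.0801] offset cm [-0.03 -0.18  0.61] yaw 6.93 turn 0.22636247186434844 tilt [-5.e-04  1.e-03 -1.e+00] F [-0.2 -0.3 -3.2]
```

View pics/z4.png

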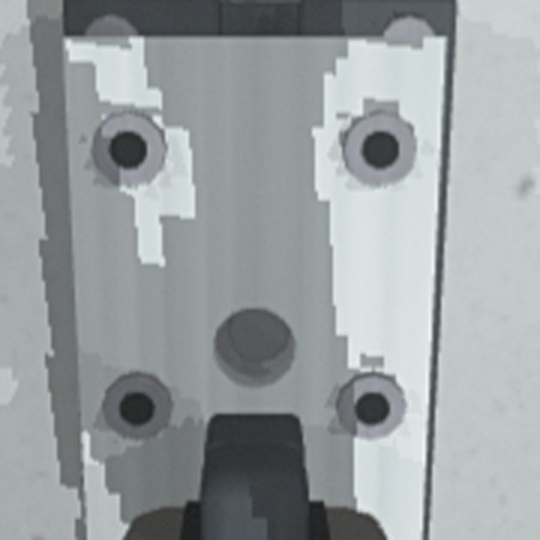

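View pics/z5.png

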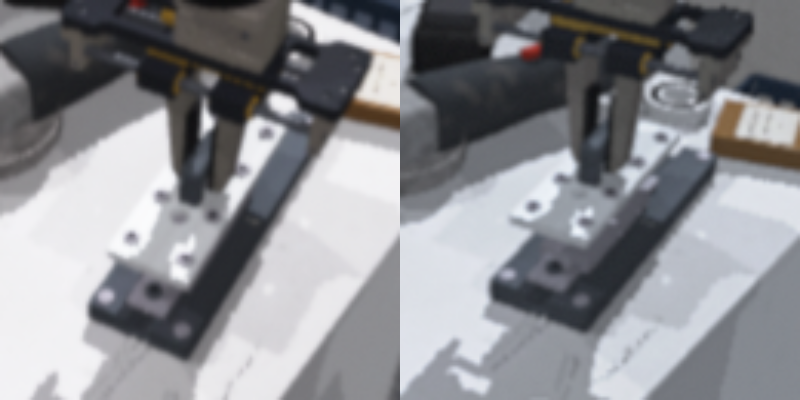

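Run:
```python
from h import *
a=cv2.imread('pics/wrist4.png')[175:215,265:305]
a=cv2.convertScaleAbs(a,alpha=2.5,beta=-120)
cv2.imwrite('pics/z6.png',cv2.resize(a,(600,600),interpolation=cv2.INTER_NEAREST))
W=np.load('wrist4.npy'); print((W[175:215:2,285]*1000).round(1))
print((W[191,270:302:2]*1000).round(1))
```

```text
[[ 462.2  -86.9   72.1]
 [ 462.3  -88.1   71.1]
 [ 462.4  -89.    72. ]
 [ 462.5  -89.9   72.3]
 [ 463.2  -95.1   52.3]
 [ 463.3  -96.    53.5]
 [ 463.4  -96.9   54.3]
 [ 463.6  -98.3   53.4]
 [ 463.7  -99.3   53.7]
 [ 463.9 -100.6   53.2]
 [ 464.  -101.7   53.2]
 [ 464.2 -102.8   53.4]
 [ 464.2 -103.7   54.8]
 [ 465.1 -110.5   33. ]
 [ 465.3 -111.7   33.4]
 [ 465.5 -113.1   32.7]
 [ 464.3 -104.7   67.6]
 [ 464.3 -104.4   72.4]
 [ 464.5 -105.6   71.9]
 [ 464.6 -106.8   71.5]]
[[ 455.6  -96.1   71.6]
 [ 456.4 -105.3   32.4]
 [ 457.6 -104.9   33.1]
 [ 458.7 -100.4   51.9]
 [ 459.8  -99.8   54. ]
 [ 460.9  -99.7   53.5]
 [ 462.   -99.4   54.2]
 [ 463.2  -99.5   53.3]
 [ 464.3  -99.4   53.1]
 [ 465.4  -99.3   53. ]
 [ 466.5  -99.3   52.6]
 [ 467.6  -99.    53.1]
 [ 468.8  -99.2   51.8]
 [ 469.8  -98.6   53.7]
 [ 469.7  -94.4   71.7]
 [ 470.7  -94.2   72. ]]
```

View pics/z6.png

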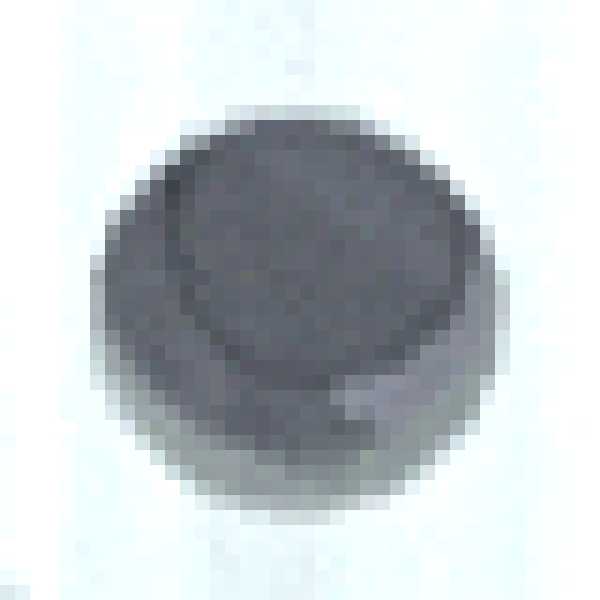

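Run:
```python
from h import *
p=snapshot('wrist'); save(p,'wrist5'); W=cloud(p); np.save('wrist5.npy',W)
s=state(); w,a,b,c=s['tool_rot']; M=R.from_quat([a,b,c,w]).as_matrix()
# plate yaw in hand
m=np.isfinite(W[...,0])&(abs(W[...,2]-.072)<.003)&(W[...,0]>.41)&(W[...,0]<.52)
P=W[m]; L=(P-s['tool_pos'])@M
print(np.round(cv2.minAreaRect((L[:,:2]*1000).astype(np.float32)),1) if 0 else cv2.minAreaRect((L[:,:2]*1000).astype(np.float32)), P[:,2].mean())
hp=atz(p,195.5,284.5,np.median(P[:,2])); pp=atz(p,190.0,285.9,.0532)
print(hp,pp,'tool-frame pin-hole mm',(M.T@(pp-hp)*1000).round(2), 'hole in tool',(M.T@(hp-s['tool_pos'])*1000).round(2))
# side-edge slopes: left/right edges by row of plate in tool frame
mm=m.copy(); 
ed=[]
for r in range(95,215,4):
    cs=np.where(mm[r])[0]
    if len(cs)>60:
        l=(W[r,cs[0]]-s['tool_pos'])@M*1000; q=(W[r,cs[-1]]-s['tool_pos'])@M*1000; ed.append([l[0],l[1],q[0],q[1]])
ed=np.array(ed); 
for k in (0,2): 
    f=np.polyfit(ed[:,k],ed[:,k+1],1); print('edge ang deg',np.degrees(np.arctan(f[0])),'y at0',f[1], np.std(ed[:,k+1]-np.polyval(f,ed[:,k])))
# fixture base edges for yaw visible
goto(.4666,-.1331,.074,6.7)
```

```text
((-1.0090713500976562, -0.3761730194091797), (171.40240478515625, 60.548309326171875), 0.07818236947059631) 0.07269849151711863
[ 0.4637373  -0.09832506  0.07265852] [ 0.46476008 -0.09986144  0.0532    ] tool-frame pin-hole mm [-1.64  0.81 19.46] hole in tool [34.66 -0.31  7.42]
edge ang deg -0.010080007495734343 y at0 -30.15611309066821 0.177325963005856
edge ang deg -0.09696126994586501 y at0 29.363509394930546 0.17760718284025648
t 8.28 pos [ 0.4682 -0.1327  0.0801] offset cm [-0.02 -0.17  0.61] yaw 6.91 turn 0.21384563863941253 tilt [-6.e-04  9.e-04 -1.e+00] F [ 0.2  0.1 -4.1]
```

Through the hole the pin tip shows as a disc at about (190,286), with the hole itself at about (195.5,284.5). That puts the pin off by about -1.6 mm in tool x and +0.7 mm in tool y. I'll correct that, go lower and look again.

Emit:
carry_out:
  commands:
    - {"hand": 0,"offset": [-0.08,0.04,0.3],"turn": 0.2}
    - {"hand": 0,"offset": [-0.16,0.07,0.7],"turn": 0.2}
    - {"hand": 0,"offset": [-0.16,0.07,0.8],"turn": 0.2}
    - {"hand": 0,"offset": [-0.16,0.07,0.8],"turn": 0.2}
    - {"hand": 0,"offset": [-0.16,0.07,0.8],"turn": 0.2}
    - {"hand": 0,"offset": [-0.16,0.07,0.8],"turn": 0.2}

```text
clock: 8.78
tool_pos: [0.4687, -0.1342, 0.0716]
tool_rot: [-0.0, 0.665, 0.747, 0.0]
force: [0.2, 0.3, -3.6]
width: 0.016
```

Run:
```python
from h import *
p=snapshot('wrist'); save(p,'wrist6'); W=cloud(p); np.save('wrist6.npy',W)
a=p['frame'][175:215,265:305]
a=cv2.convertScaleAbs(a,alpha=2.5,beta=-120)
cv2.imwrite('pics/z7.png',cv2.resize(a,(600,600),interpolation=cv2.INTER_NEAREST))
goto(.4666,-.1331,.074,6.7);goto(.4666,-.1331,.074,6.7)
print((W[175:215:2,285]*1000).round(1)[:,2])
```

```text
t 8.83 pos [ 0.4687 -0.1342  0.0716] offset cm [ 0.13 -0.2  -0.24] yaw 6.71 turn 0.008609923351826865 tilt [-0.e+00  1.e-04 -1.e+00] F [-0.  -0.5 -3.7]
t 8.83 pos [ 0.4687 -0.1342  0.0716] offset cm [ 0.13 -0.2  -0.24] yaw 6.71 turn 0.008609923351826865 tilt [-0.e+00  1.e-04 -1.e+00] F [-0.  -0.5 -3.7]
[64.1 63.4 63.3 64.8 53.1 53.2 54.3 53.4 52.3 53.1 53.3 54.1 52.4 33.4
 33.  33.1 61.5 64.3 63.3 64.3]
```

View pics/z7.png

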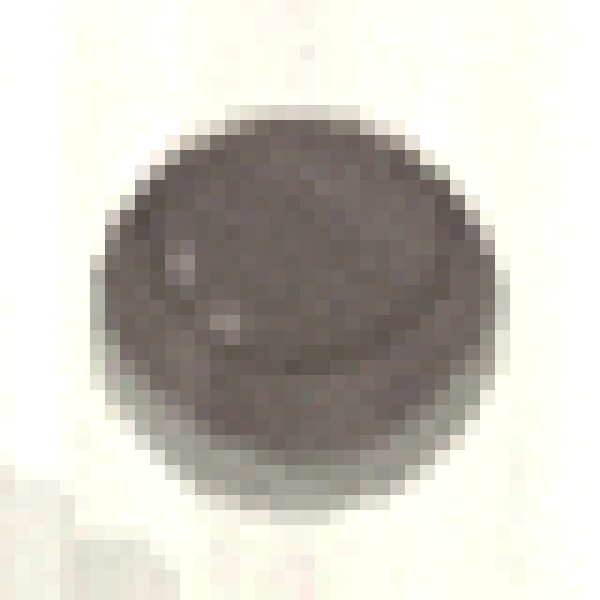

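Run:
```python
from h import *
p=snapshot('wrist')
s=state(); w,a,b,c=s['tool_rot']; M=R.from_quat([a,b,c,w]).as_matrix()
for r,c in [(188.8,284.6),(188.3,284.6),(189.3,284.6)]:
  hp=atz(p,195.5,284.5,.0640); pp=atz(p,r,c,.0532)
  print(M.T@(pp-hp)*1000)
# predicted radius of pin disk in px: project
for z,rad,cen in [(.064,.007,hp),(.0532,.006,pp)]:
  T=np.array(p['cam_to_world']); q=np.linalg.inv(T[:3,:3])@(np.array(cen)-T[:3,3]); print(p['fx']*rad/-q[2])
```

```text
[ 1.03121052  0.0665314  10.79991732]
[ 1.30619795  0.06649715 10.79989347]
[ 0.75600059  0.06656569 10.79994118]
13.745318306915467
11.159128608156195
```

```bash
cat > hole.py <<'E'
from h import *
from scipy.optimize import least_squares
def circ(P,r):
    f=lambda c:np.hypot(P[:,0]-c[0],P[:,1]-c[1])-r
    s=least_squares(f,P.mean(0),loss='soft_l1',f_scale=.3); return s.x,np.std(s.fun)
def analyse(W,s,q=None):
    w,a,b,c=s['tool_rot']; M=R.from_quat([a,b,c,w]).as_matrix()
    L=(W-s['tool_pos'])@M*1000
    sub=L[165:225,255:315]; z=sub[...,2]; x=sub[...,0]; y=sub[...,1]
    zp=np.nanmedian(z[(np.hypot(x-35,y)>9)&(np.hypot(x-35,y)<14)])
    plate=abs(z-zp)<1.2
    pinz=(s['tool_pos'][2]-.0532)*1000
    pin=(abs(z-pinz)<2)&(np.hypot(x-35,y)<12)&~plate
    low=(z>pinz+6)
    # plate boundary on ray level: hole edge = plate pixel adjacent to deeper
    k=np.ones((3,3),np.uint8)
    deep=(z>zp+3)&(np.hypot(x-35,y)<60)
    comp=cv2.connectedComponents(deep.astype(np.uint8))[1]; hl=comp==comp[26,30]
    he=plate&(cv2.dilate(hl.astype(np.uint8),k)>0)
    c,sd=circ(np.stack([x[he],y[he]],1),7.25)
    pe=pin&(cv2.dilate(low.astype(np.uint8),k)>0)
    pc,ps=circ(np.stack([x[pe],y[pe]],1),5.75)
    print('zp',zp.round(2),'hole',c.round(2),sd.round(2),he.sum(),'pin',pc.round(2),ps.round(2),pe.sum(),'pin z',np.median(z[pin]).round(2),'pin-hole',(pc-c).round(2))
    pa=np.stack([x[pin],y[pin]],1); print('  pin extents y',np.percentile(pa[:,1],[2,98]).round(2),'x',np.percentile(pa[:,0],[2,98]).round(2))
    return c,pc
E
python3 - <<'E'
from hole import *
q=R.from_matrix(np.eye(3))
def mk(pos,yaw):
    M=np.array([[-np.sin(np.radians(yaw)),np.cos(np.radians(yaw)),0],[np.cos(np.radians(yaw)),np.sin(np.radians(yaw)),0],[0,0,-1]]); a=R.from_matrix(M).as_quat(); return dict(tool_pos=np.array(pos),tool_rot=np.array([a[3],*a[:3]]))
analyse(np.load('wrist4.npy'),mk([.4681,-.1322,.0798],6.9))
analyse(np.load('wrist5.npy'),mk([.4682,-.1327,.0801],6.9))
analyse(np.load('wrist6.npy'),mk([.4687,-.1342,.0716],6.71))
for i in range(3):
    p=snapshot('wrist'); analyse(cloud(p),state()); print(state()['tool_pos'],state()['clock'])
E
```

```text
zp 7.85 hole [35.02 -0.85] 0.18 79 pin [33.74  0.13] 0.29 43 pin z 26.69 pin-hole [-1.28  0.97]
  pin extents y [-5.    5.23] x [28.22 37.5 ]
zp 7.43 hole [34.64 -0.41] 0.21 87 pin [3.421e+01 3.000e-02] 0.34 40 pin z 26.92 pin-hole [-0.42  0.43]
  pin extents y [-5.05  5.09] x [28.48 36.86]
zp 7.43 hole [34.48 -0.54] 0.2 79 pin [35.6 -0.4] 0.27 44 pin z 18.46 pin-hole [1.12 0.15]
  pin extents y [-5.54  4.73] x [30.04 38.51]
zp 7.41 hole [34.5  -0.48] 0.2 76 pin [35.62 -0.4 ] 0.28 44 pin z 18.6 pin-hole [1.12 0.08]
  pin extents y [-5.5   4.75] x [29.92 38.58]
[ 0.46870642 -0.1341997   0.07164836] 8.9333
zp 7.43 hole [34.47 -0.5 ] 0.18 78 pin [35.62 -0.38] 0.26 44 pin z 18.48 pin-hole [1.15 0.12]
  pin extents y [-5.5   4.77] x [30.13 38.55]
[ 0.46869414 -0.13419269  0.07164115] 8.9833
zp 7.4 hole [34.48 -0.53] 0.18 81 pin [35.62 -0.35] 0.3 43 pin z 18.51 pin-hole [1.14 0.17]
  pin extents y [-5.47  4.78] x [30.13 38.41]
[ 0.46867145 -0.13418896  0.07163804] 9.0333
```

Image 4 was taken before the arm had settled. The settled measurement is the pin at +1.1 mm in tool x and +0.1 mm in tool y from the hole. Correcting and checking again.

Emit:
carry_out:
  commands:
    - {"hand": 0,"offset": [0.11,0.01,0],"turn": 0}
    - {"hand": 0,"offset": [0.11,0.01,0.1],"turn": 0}
    - {"hand": 0,"offset": [0.11,0.01,0.2],"turn": 0}
    - {"hand": 0,"offset": [0.11,0.01,0.2],"turn": 0}
    - {"hand": 0,"offset": [0.11,0.01,0.2],"turn": 0}
    - {"hand": 0,"offset": [0.11,0.01,0.2],"turn": 0}
    - {"hand": 0,"offset": [0.11,0.01,0.2],"turn": 0}

```text
clock: 9.62
tool_pos: [0.4686, -0.1331, 0.0696]
tool_rot: [-0.0, 0.665, 0.747, -0.0]
force: [-0.3, -0.8, -2.7]
width: 0.0154
```

Run:
```python
from hole import *
for i in range(2):
    p=snapshot('wrist'); analyse(cloud(p),state())
save(p,'wrist7'); goto(.4666,-.1331,.0485,6.7)
```

```text
zp 7.39 hole [34.46 -0.49] 0.18 74 pin [34.27 -0.45] 0.63 59 pin z 16.42 pin-hole [-0.19  0.04]
  pin extents y [-5.48  4.72] x [28.13 38.87]
zp 7.38 hole [34.45 -0.5 ] 0.2 73 pin [34.29 -0.4 ] 0.53 57 pin z 16.48 pin-hole [-0.16  0.1 ]
  pin extents y [-5.92  4.74] x [28.58 38.84]
t 9.72 pos [ 0.4686 -0.1331  0.0696] offset cm [ 0.02 -0.2   2.11] yaw 6.7 turn 0.003810521386412802 tilt [-0.  0. -1.] F [ 1.2  0.1 -2.8]
```

Emit:
carry_out:
  commands:
    - {"hand": 0,"offset": [0,0,0.07],"turn": 0}
    - {"hand": 0,"offset": [0,0,0.14],"turn": 0}
    - {"hand": 0,"offset": [0,0,0.21],"turn": 0}
    - {"hand": 0,"offset": [0,0,0.28],"turn": 0}
    - {"hand": 0,"offset": [0,0,0.3],"turn": 0}
    - {"hand": 0,"offset": [0,0,0.3],"turn": 0}

```text
clock: 10.22
tool_pos: [0.4686, -0.133, 0.0665]
tool_rot: [-0.0, 0.665, 0.747, -0.0]
force: [0.1, 0.0, -2.6]
width: 0.0158
```

No contact so far. The underside (about 52 mm) is already below the pin tips (54 mm). Continuing in small steps.

Emit:
carry_out:
  commands:
    - {"hand": 0,"offset": [0,0,0.08],"turn": 0}
    - {"hand": 0,"offset": [0,0,0.16],"turn": 0}
    - {"hand": 0,"offset": [0,0,0.24],"turn": 0}
    - {"hand": 0,"offset": [0,0,0.32],"turn": 0}
    - {"hand": 0,"offset": [0,0,0.4],"turn": 0}
    - {"hand": 0,"offset": [0,0,0.4],"turn": 0}

```text
clock: 10.72
tool_pos: [0.4685, -0.1331, 0.0624]
tool_rot: [-0.0, 0.665, 0.747, -0.0]
force: [-0.2, 0.2, -3.2]
width: 0.0156
```

Run:
```python
from h import *
p=snapshot('wrist'); save(p,'wrist8'); goto(.4666,-.1331,.0485,6.7); print(state()['ft_torque'])
a=p['frame'][80:260,200:380]
cv2.imwrite('pics/z8.png',cv2.resize(a,(540,540),interpolation=cv2.INTER_CUBIC))
```

```text
t 10.77 pos [ 0.4685 -0.133   0.0625] offset cm [ 0.02 -0.19  1.4 ] yaw 6.71 turn 0.0062084060510017025 tilt [ 1.e-04 -2.e-04 -1.e+00] F [-0.  -0.2 -4.5]
[-0.06243397 -0.10253847  0.01447689]
```

View pics/z8.png

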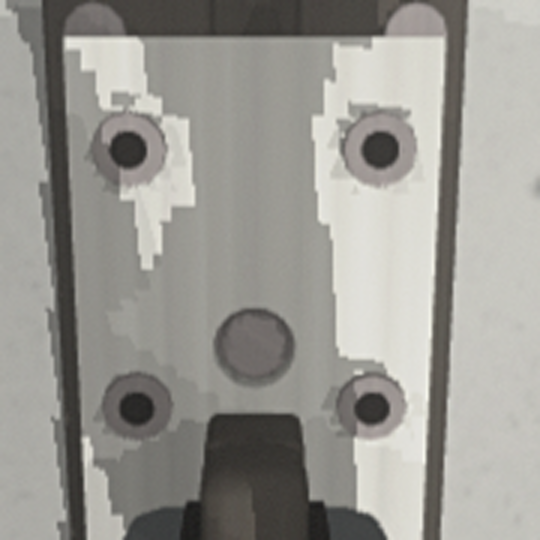

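The pin now sits concentric in the visible hole (255,345 in the zoom) with no force. Continuing down.

Emit:
carry_out:
  commands:
    - {"hand": 0,"offset": [0,0,0.1],"turn": 0}
    - {"hand": 0,"offset": [0,0,0.2],"turn": 0}
    - {"hand": 0,"offset": [0,0,0.3],"turn": 0}
    - {"hand": 0,"offset": [0,0,0.4],"turn": 0}
    - {"hand": 0,"offset": [0,0,0.5],"turn": 0}
    - {"hand": 0,"offset": [0,0,0.6],"turn": 0}
    - {"hand": 0,"offset": [0,0,0.6],"turn": 0}

```text
clock: 11.35
tool_pos: [0.4685, -0.1331, 0.0563]
tool_rot: [-0.0, 0.665, 0.747, -0.0]
force: [-0.6, -0.4, -4.5]
width: 0.0156
```

Emit:
carry_out:
  commands:
    - {"hand": 0,"offset": [0,0,0.08],"turn": 0}
    - {"hand": 0,"offset": [0,0,0.16],"turn": 0}
    - {"hand": 0,"offset": [0,0,0.24],"turn": 0}
    - {"hand": 0,"offset": [0,0,0.32],"turn": 0}
    - {"hand": 0,"offset": [0,0,0.4],"turn": 0}
    - {"hand": 0,"offset": [0,0,0.5],"turn": 0}
    - {"hand": 0,"offset": [0,0,0.5],"turn": 0}

```text
clock: 11.93
tool_pos: [0.4685, -0.133, 0.0514]
tool_rot: [-0.0, 0.665, 0.747, -0.0]
force: [0.0, -0.2, -3.1]
width: 0.0155
```

Emit:
carry_out:
  commands:
    - {"hand": 0,"offset": [0,0,0.05],"turn": 0}
    - {"hand": 0,"offset": [0,0,0.1],"turn": 0}
    - {"hand": 0,"offset": [0,0,0.15],"turn": 0}
    - {"hand": 0,"offset": [0,0,0.15],"turn": 0}

```text
clock: 12.27
tool_pos: [0.4686, -0.1331, 0.05]
tool_rot: [-0.0, 0.665, 0.747, -0.0]
force: [-0.7, -0.0, -3.1]
width: 0.0156
```

Steps of about 0.4 mm now until it touches.

Emit:
carry_out:
  commands:
    - {"hand": 0,"offset": [0,0,0.03],"turn": 0}
    - {"hand": 0,"offset": [0,0,0.06],"turn": 0}
    - {"hand": 0,"offset": [0,0,0.08],"turn": 0}
    - {"hand": 0,"offset": [0,0,0.08],"turn": 0}

```text
clock: 12.6
tool_pos: [0.4686, -0.1331, 0.0492]
tool_rot: [-0.0, 0.665, 0.747, -0.0]
force: [1.2, -0.2, -2.5]
width: 0.0157
```

Emit:
carry_out:
  commands:
    - {"hand": 0,"offset": [0,0,0.02],"turn": 0}
    - {"hand": 0,"offset": [0,0,0.04],"turn": 0}
    - {"hand": 0,"offset": [0,0,0.04],"turn": 0}
    - {"hand": 0,"offset": [0,0,0.04],"turn": 0}

```text
clock: 12.93
tool_pos: [0.4686, -0.1331, 0.0489]
tool_rot: [0.0, 0.665, 0.747, -0.0]
force: [-0.4, -0.3, -3.8]
width: 0.0154
```

Emit:
carry_out:
  commands:
    - {"hand": 0,"offset": [0,0,0.02],"turn": 0}
    - {"hand": 0,"offset": [0,0,0.03],"turn": 0}
    - {"hand": 0,"offset": [0,0,0.03],"turn": 0}

```text
clock: 13.18
tool_pos: [0.4686, -0.1331, 0.0486]
tool_rot: [0.0, 0.665, 0.747, -0.0]
force: [0.2, 0.2, -2.3]
width: 0.0156
```

Emit:
carry_out:
  commands:
    - {"hand": 0,"offset": [0,0,0.02],"turn": 0}
    - {"hand": 0,"offset": [0,0,0.03],"turn": 0}
    - {"hand": 0,"offset": [0,0,0.03],"turn": 0}

```text
clock: 13.43
tool_pos: [0.4686, -0.1331, 0.0486]
tool_rot: [0.0, 0.665, 0.747, -0.0]
force: [-1.7, 0.1, 2.8]
width: 0.0159
```

The template touches at TCP z = 48.6 mm, against about 48.5 expected when home, with about 6 N net. Releasing.

Emit:
carry_out:
  commands:
    - {"hand": 0.6,"offset": [0,0,0],"turn": 0}
    - {"hand": 0.6,"offset": [0,0,0],"turn": 0}
    - {"hand": 0.6,"offset": [0,0,0],"turn": 0}
    - {"hand": 0.6,"offset": [0,0,0],"turn": 0}
    - {"hand": 0.6,"offset": [0,0,0],"turn": 0}
    - {"hand": 0.6,"offset": [0,0,0],"turn": 0}
    - {"hand": 0.6,"offset": [0,0,0],"turn": 0}
    - {"hand": 0.6,"offset": [0,0,0],"turn": 0}
    - {"hand": 0.6,"offset": [0,0,0],"turn": 0}
    - {"hand": 0.6,"offset": [0,0,0],"turn": 0}

```text
clock: 14.27
tool_pos: [0.4686, -0.1331, 0.0483]
tool_rot: [0.0, 0.665, 0.747, -0.0]
force: [-0.4, -0.1, 0.0]
width: 0.0555
```

Emit:
carry_out:
  commands:
    - {"hand": 0.6,"offset": [0,0,-0.5],"turn": 0}
    - {"hand": 0.6,"offset": [0,0,-2],"turn": 0}
    - {"hand": 0.6,"offset": [0,0,-4],"turn": 0}
    - {"hand": 0.6,"offset": [0,0,-7],"turn": 0}
    - {"hand": 0.6,"offset": [0,0,-10],"turn": 0}
    - {"hand": 0.6,"offset": [0,0,-13],"turn": 0}
    - {"hand": 0.6,"offset": [0,0,-16],"turn": 0}
    - {"hand": 0.6,"offset": [0,0,-18],"turn": 0}
    - {"hand": 0.6,"offset": [0,0,-18],"turn": 0}
    - {"hand": 0.6,"offset": [0,0,-18],"turn": 0}
    - {"hand": 0.6,"offset": [0,0,-18],"turn": 0}

```text
clock: 15.18
tool_pos: [0.4679, -0.1331, 0.2276]
tool_rot: [-0.0, 0.665, 0.747, -0.0]
force: [-0.1, 0.1, 0.5]
width: 0.055
```

```bash
python3 - <<'E'
from h import *
for n in ['wrist','side','scene']:
    p=snapshot(n); save(p,n+'9'); W=cloud(p); np.save(n+'9.npy',W)
    def s(z0,z1,x0=.4,x1=.53,y0=-.24,y1=-.03):
        m=np.isfinite(W[...,0])&(W[...,0]>x0)&(W[...,0]<x1)&(W[...,1]>y0)&(W[...,1]<y1)&(W[...,2]>z0)&(W[...,2]<z1); return W[m]
    P=s(.038,.046); A=np.c_[P[:,:2]-[.4666,-.133],np.ones(len(P))]; f=np.linalg.lstsq(A,P[:,2],rcond=None)[0]
    print(n,'plate',len(P),cv2.minAreaRect((P[:,:2]*1000).astype(np.float32)),'z,tilt',f.round(4))
    H=s(.072,.080); print('handle top',len(H),H[:,2].mean(), H[:,:2].mean(0))
print(state()['force'],state()['width'])
E
python3 -c "
import cv2,numpy as np
c=cv2.imread('pics/scene9.png'); d=cv2.imread('pics/side9.png')
cv2.imwrite('pics/z9.png',np.hstack([cv2.resize(c[140:270,250:380],(400,400)),cv2.resize(d[150:280,260:390],(400,400))]))"
```

```text
wrist plate 8505 ((468.45361328125, -134.12123107910156), (60.076839447021484, 169.25411987304688), 6.691915035247803) z,tilt [0.0015 0.0009 0.0415]
handle top 821 0.07470360664527526 [ 0.46823419 -0.13284886]
side plate 878 ((468.13800048828125, -133.1607666015625), (61.90227127075195, 174.75265502929688), 6.677489757537842) z,tilt [ 0.007  -0.0011  0.0427]
handle top 90 0.0756905601836252 [ 0.46625116 -0.13000364]
scene plate 1334 ((466.0487365722656, -133.72705078125), (61.12617111206055, 173.3976593017578), 6.357224464416504) z,tilt [0.0027 0.0001 0.042 ]
handle top 117 0.07541205395212217 [ 0.46493135 -0.13082448]
[ 0.23872788  0.13518387 -0.12183995] 0.054850571856450064
```

View pics/wrist9.png

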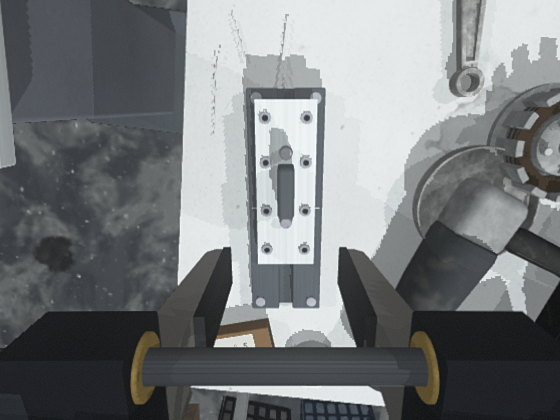

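View pics/z9.png

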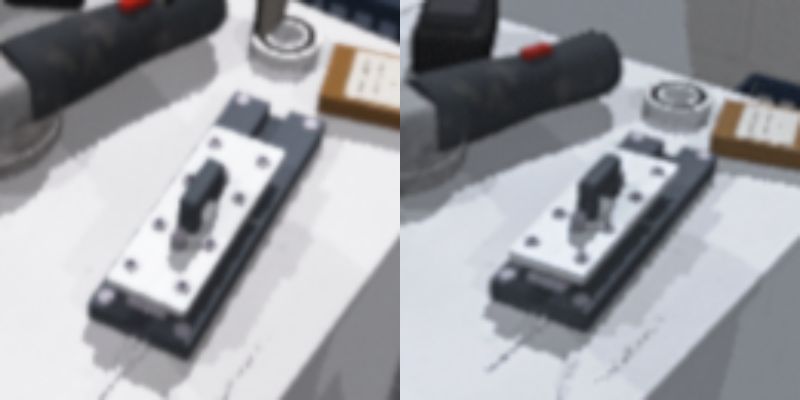

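The pictures show the template lying flat on the fixture. The plate top is at 42 mm and the handle top at about 75 to 76 mm, as expected when home. Both pins fill their holes, at (153,286) and (223,286) in the wrist view, and the gripper is clear.

```bash
python3 -c "
from bench import *
print(close_job())"
```

```text
the job is handed in; nothing more can be done
None
```

The template is on the fixture with both dowel pins through its holes, and I let go of it and handed the job in at about 15 s of the 72 s allowed. I gripped it by the handle, lined it up by sighting a pin tip through one hole with the wrist camera, and lowered it in small steps. The strongest force read while lowering was about 6 N net, when it touched the seat; forces are only reported at the end of each move.

- **Seated:** all three cameras put the plate's top at 41.5–42.7 mm (42 mm expected) and level within camera noise. The handle's top read 75–76 mm, where 76 mm is expected.
- **Position:** the plate lies at 6.4–6.7°, and the fixture at about 6.7°. Its centre is within about 2 mm of the pin middle I measured beforehand. Both pins show in their holes.
- **Gripper:** it is clear of everything, about 18 cm above the release height, with the force reading near zero.
- **Bystanders:** the arm never went near the connecting rod or the bearing, and they looked unmoved in the pictures. I did not re-measure them.
- **Disagreements:** the cameras differed by 1–3 mm in absolute position. My first alignment picture was also taken before the arm had settled, so I measured again and corrected about 1 mm before lowering onto the pins.

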